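# Fetch the rear tube carrier from a crowded hook

## Robot

A 7-joint arm with a two-finger parallel gripper is mounted at the origin on the work surface. World frame = base frame: x ahead of the robot, y to its left, z up, the work surface at z = 0. Lengths are in m, angles in degrees, forces in N, time in s.
With the tool pointing down it reaches from about 0.425 to 0.875 m from the base axis. Payload 4.7 kg.
Tool frame: the origin (TCP) lies at the very end of the fingers, on their centre line; the grasp point (between the pads) lies 19 mm behind it (pinch_z is the distance from the TCP to the grasp point, in m); z points along the fingers, y is the direction in which the jaws open and shut (so a half turn about z gives the same grasp; the last joint's range is limited). The gripper opens to 87 mm and grips with 3 to 60 N. Pads are 19 mm wide; open, the fingers measure 117 mm over their backs; the gripper's body (75 mm by 190 mm) begins 51 mm behind the grasp point.
Start: joints at [68.417, 18.392, -4.016, 83.108, 1.295, 78.541, -3.26], TCP at [0.248, -0.601, 0.223] pointing down, gripper open.
Joint ranges: [-163.93, 163.93], [-17.29, 119.83], [-79.2, 71.16], [3.27, 140.29], [-89.18, 269.18], [5.43, 117.66], [-154.24, 154.24]. Speed limits (degrees/s): [147.25, 147.25, 180, 180, 180, 180, 180].

## Interface

Orientations are given as [roll, pitch, yaw] about the fixed x, y, z axes, in that order (R = Rz(yaw) Ry(pitch) Rx(roll)).
In Python, from cell import get_obs, read_camera, camera_params, sign_off, pinch_z gives the robot as it stands.
- The arm moves only by the shell command python3 -m handwheel 'ROWS' [FORCE]. ROWS is JSON, a list of rows, each a list of 5 numbers: the finger opening in m, from 0 to 0.087, then the shift along the tool's x, y, z in m, then the turn about the tool's z in rad. In form: [[jaw, tx, ty, tz, twist], ...]. A call has 1 to 20 rows; each row is the pose to reach, as a shift and turn from the pose commanded when the call began, along the tool's axes at that moment; what a row does not reach only later rows make up. A row lasts 1/10 s, in which the tool goes at most 50 mm and 8.59 degrees, less where a joint would pass 70% of its speed; a pose out of reach is approached as far as the arm can. A call with a gripper value outside its range is refused whole. The fingers move at their own pace and stop on an object; FORCE is the grip in N (left out, the last holds). Time passes only in rows, so rows that repeat a pose let the fingers close. It gives the time, the measured TCP pose, the force and the opening at its end, in the units of the state.
- get_obs(): the state, without advancing time (a new reading comes with each control period).
- read_camera(name): name is "side" or "top"; returns the picture (400x640x3 uint8, blue, green, red); there is no depth.
- camera_params(name): a dict with "camera_matrix" (3x3 intrinsics, pixels), "k1" (the pictures are not rectified: a ray, as slopes to the right and down, at radius r is drawn at 1 + k1 r^2 times it, then the intrinsics apply), "R" (3x3) and "t" (3): a world point X has camera coordinates R X + t. Camera axes: x right, y down, z forward; pixel columns grow to the right and rows downward; lengths in m; the calibration is good to about 2 mm. A picture is of the moment at which its call begins. camera_params takes no time and is no camera call.
- sign_off(): hands the job in, once; it reports no verdict.
The state is a dict: "time_s": time; "qpos": joint angles; "joint_velocities": joint speeds; "effort": joint torques, N m; "tool_pos": TCP position; "tool_rot": TCP orientation; "force": force on the tool from outside, world axes, zero at the start; "wrist_torque": the same for the moment, N m; "grip_width": finger opening in m.
Only numpy, scipy, OpenCV 4.12 (cv2) and the standard library are available. Lean on these libraries where they do the work, as an engineer would, in place of code of your own. Each camera call takes 0.05 s, during which the arm holds its last target.

## Task

The rear tube carrier on the crowded hook is wanted: first move the front carrier to the spare hook, lower it slowly onto the bar and push it back along the bar until it presses the sprung stop pad, then hang the middle carrier there too in the same way, behind the lip, and push it back until it presses against the front one. Press gently, firmly enough to feel the spring (about 5 N, held a moment) but never hard (15 N). Then take the rear carrier off and set it down softly and upright in the shallow tray, let go, and leave everything else on the bench where it is.

Things in the scene. Friction and masses are not known exactly. Their poses are not given: they have to be found in the camera images.
- full_stand: Fixed hook stand, the crowded one. Origin: stand centre at table level; z up, -x points out along the bar. Level flat bar, 14 mm wide (y), 10 thick, top at z = 170 mm, from the column (front face x = +60, column top z = 175) to an upturned lip at its free end (x = -81 to -75 mm, lip top z = 182). Three carriers hang on it in a row. Foot plate x = -75..95, y = -45..45, 10 thick.
- spare_stand: Fixed hook stand, the spare one, bar empty. Same origin, axes, bar and lip as full_stand, but its column reaches z = 212 mm and carries the stop.
- spare_lip (a point): Top of the spare bar's lip, mid-thickness (spare_stand x = -78, y = 0, z = 182 mm). On either stand a carrier passes over the lip only while 13 to 27 mm higher than it hangs: lower and it catches the lip, higher and the window's lower edge catches the bar.
- stop: Clamp of the stop on the spare column (x = 54..86, z = 179..209 mm); origin and axes as spare_stand. Its rod holds a black rubber pad, 18 mm across, at y = 0, z = 194, facing -x. Rod setting varies, is NOT measured: pad face anywhere from x = +13 to +46 mm, find it by touch. Pad is sprung along x: gives from 1.5 N, 1.2 N more per mm, hard after 9 mm; may nudge a carrier back when let go.
- front_carrier: Carrier nearest the lip of the full bar. All three are alike: white block 28 (x) x 64 (y) x 50 mm tall with an orange-capped tube at each end (caps to z = 64); above it a steel frame 28 x 30 mm whose window (22 mm wide in y, z = 62 to 100) lets the bar pass along x; on top a grey handle block. Origin: centre of the underside; z up, x along the bar. Hanging, the origin is at height 70 mm.
- middle_carrier: Middle carrier on the full bar, like front_carrier. The handle block is 30 (x) x 26 (y) mm, z = 104 to 146 mm above the origin: grip it from above on its two y faces; neighbouring handles stand only 2 to 8 mm away along x.
- rear_carrier: Carrier nearest the column on the full bar, the wanted one, like front_carrier. Carriers weigh 0.15 to 0.28 kg.
- tray: Fixed shallow aluminium tray between the stands, 120 (x) x 130 (y) mm outside, walls 4 mm thick and 16 mm tall, inner floor about 4 mm above the table. Origin: centre of its underside.
- specimen_jar: Bystander, not to be disturbed: lidded white jar, 52 mm across, 70 mm tall. Origin: centre of its underside.
- reagent_bottle: Bystander, not to be disturbed: amber bottle, 60 mm across, 130 mm tall. Origin: centre of its underside.
- steel_bowl: Bystander, not to be disturbed: round steel bowl, 110 mm across, 45 mm tall. Origin: centre of its underside.
- beaker: Bystander, not to be disturbed: glass beaker, 60 mm across, 75 mm tall. Origin: centre of its underside.
- tube_block: Bystander, not to be disturbed: white block full of capped tubes, 60 x 130 mm, 60 mm tall. Origin: centre of its underside.
- label_box: Bystander, not to be disturbed: small carton, 60 x 90 mm, 35 mm tall. Origin: centre of its underside.
Mind the look-alikes: they are no part of the job. Leave any purple look-alike of the front_carrier alone. What is shaped like the rear_carrier but red is not meant.

How it is judged (in metres and radians):
On the way, in this order (a step that is already met when the one before it is completed fails the run):
1. the front carrier, on the spare bar, pressed against the stop pad with more than 2.5 N for 0.2 s (contact force between front_carrier and stop above 2.5 N and x of front_carrier in the frame of spare_stand between -0.062 and 0.045 m and y of front_carrier in the frame of spare_stand between -0.012 and 0.012 m and z of front_carrier in the frame of spare_stand between 0.064 and 0.076 m and angle between front_carrier's own z axis and vertical below 0.12 rad), for 0.2 s.
2. the middle carrier, on the spare bar behind the lip, pressed against the front carrier with more than 2.5 N for 0.2 s, the front one against the stop (contact force between middle_carrier and front_carrier above 2.5 N and contact force between front_carrier and stop above 1 N and x of front_carrier in the frame of spare_stand between -0.062 and 0.045 m and y of front_carrier in the frame of spare_stand between -0.012 and 0.012 m and z of front_carrier in the frame of spare_stand between 0.064 and 0.076 m and angle between each of front_carrier, middle_carrier's own z axis and vertical below 0.12 rad and x of middle_carrier in the frame of spare_stand between -0.062 and 0.045 m and y of middle_carrier in the frame of spare_stand between -0.012 and 0.012 m and z of middle_carrier in the frame of spare_stand between 0.064 and 0.076 m), for 0.2 s.
At the end, for the whole second after the job is handed in: Front and middle carriers hang upright and still on the spare bar behind its lip, the middle one closed up in front of the front one (centres under 40 mm apart, handles under 10 mm); the rear carrier stands upright (within 0.1 rad) and still on the tray's floor, inside its walls; all released (x of front_carrier in the frame of spare_stand between -0.062 and 0.045 m and y of front_carrier in the frame of spare_stand between -0.012 and 0.012 m and z of front_carrier in the frame of spare_stand between 0.064 and 0.076 m and angle between each of front_carrier, middle_carrier's own z axis and vertical below 0.12 rad and x of middle_carrier in the frame of spare_stand between -0.062 and 0.045 m and y of middle_carrier in the frame of spare_stand between -0.012 and 0.012 m and z of middle_carrier in the frame of spare_stand between 0.064 and 0.076 m and horizontal distance between front_carrier and middle_carrier below 0.04 m and x of rear_carrier in the frame of tray between -0.045 and 0.045 m and y of rear_carrier in the frame of tray between -0.05 and 0.05 m and height (world z) of rear_carrier below 0.01 m and angle between rear_carrier's own z axis and vertical below 0.1 rad and linear speed of each of front_carrier, middle_carrier, rear_carrier below 0.02 m/s); the robot touches nothing.
It fails at once if the stop or a neighbouring carrier was pressed with more than 15 N (contact force between any of front_carrier, middle_carrier, rear_carrier and stop above 15 N or contact force between middle_carrier and front_carrier above 15 N or contact force between middle_carrier and rear_carrier above 15 N).
It fails at once if a carrier was forced against a hook stand, or let fall on it, with more than 60 N (contact force between any of front_carrier, middle_carrier, rear_carrier and full_stand above 60 N or contact force between any of front_carrier, middle_carrier, rear_carrier and spare_stand above 60 N).
It fails at once if the rear carrier was banged down (over 60 N) on the tray (contact force between rear_carrier and tray above 60 N).
It fails at once if a bystander was moved by more than 20 mm (distance of any of specimen_jar, reagent_bottle, steel_bowl, beaker, tube_block, label_box from where it was at the start of the episode above 0.02 m).
It also fails if it takes over 72 s, if anything falls off the work surface, if the arm or the gripper's body presses on something with over 40 N, if the wrist force passes 120 N, or if a joint passes its speed limit or range.

## Working session

There is one attempt and no reset: what is moved stays moved. The work goes in short steps, Python scripts to look and compute and a shell command to move; the robot and the scene stay as the last step left them, time stands still between calls to the robot, and variables do not carry over. Pictures are saved under pics/ and viewed, and the job is handed in when it is done.

```bash
ls; mkdir -p pics
python3 - <<'E'
from cell import *
import cv2
o=get_obs()
for k,v in o.items(): print(k,v)
for n in("side","top"):
    cv2.imwrite(f"pics/{n}0.png",read_camera(n)); print(n,camera_params(n))
print(pinch_z)
E
```

```text
pics
time_s 0.0
qpos [68.41445336 18.43876672 -4.01550244 83.17355035  1.2959177  78.54028093
 -3.26220467]
joint_velocities [-0.05687836 -0.0136015  -0.09314901 -0.00831713 -0.00121506  0.06939502
  0.04186116]
effort [ 3.74180272e-04 -4.91288638e+01 -4.03594449e-01 -3.12524521e+01
 -6.39846898e-02  4.37054154e-02  1.48402469e-04]
tool_pos [ 0.2473686  -0.60050595  0.22147667]
tool_rot [-1.79892694e+02  6.57883108e-03  2.23932234e+01]
force [-0.15587628  0.86325974 -0.25993527]
wrist_torque [ 0.02723028  0.01020336 -0.00834054]
grip_width 0.08711912153108882
side {'camera_matrix': array([[446.72871504,   0.        , 317.16954296],
       [  0.        , 446.72871504, 201.74703254],
       [  0.        ,   0.        ,   1.        ]]), 'k1': -0.06915654948282232, 'R': array([[-0.97844577, -0.20635856,  0.00774748],
       [-0.1467033 ,  0.66820812, -0.72936689],
       [ 0.14533417, -0.71478252, -0.68407889]]), 't': array([0.57669751, 0.17434359, 1.30563692])}
top {'camera_matrix': array([[380.06906125,   0.        , 322.00780041],
       [  0.        , 380.06906125, 198.18056439],
       [  0.        ,   0.        ,   1.        ]]), 'k1': -0.08266876646440924, 'R': array([[ 0.02644727, -0.99953171, -0.01539155],
       [-0.9904866 , -0.02412174, -0.13547855],
       [ 0.13504384,  0.01882816, -0.99066072]]), 't': array([0.0068672 , 0.61280923, 0.99959631])}
0.0187
```

View pics/side0.png

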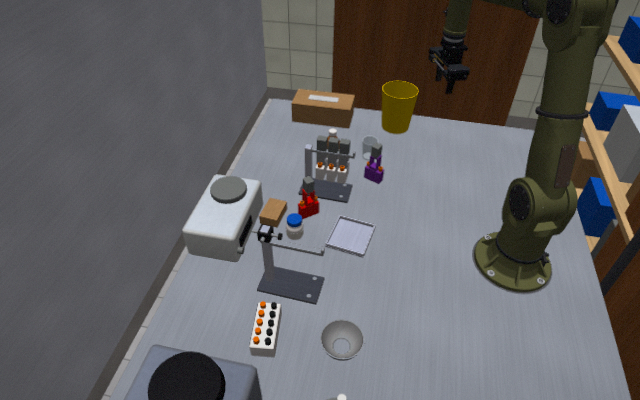

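View pics/top0.png

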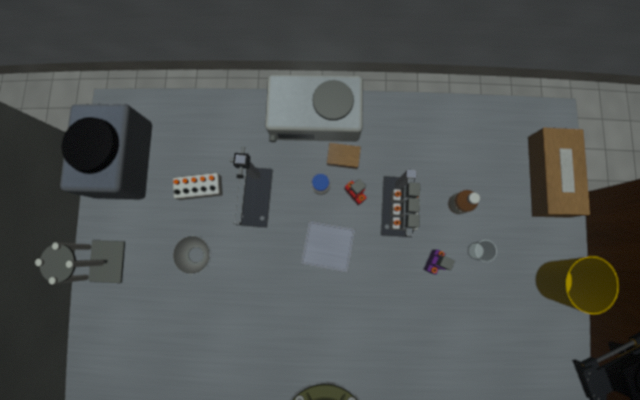

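```bash
cat > h.py <<'E'
import numpy as np, cv2
from cell import *
def und(n,uv):
    P=camera_params(n);K=P["camera_matrix"];k=P["k1"]
    d=cv2.undistortPoints(np.array(uv,float).reshape(-1,1,2),K,np.array([k,0,0,0,0.])).reshape(-1,2)
    return d,P
def ray(n,uv):
    d,P=und(n,uv);R=P["R"];c=-R.T@P["t"]
    D=np.c_[d,np.ones(len(d))]@R
    return c,D
def onz(n,uv,z):
    c,D=ray(n,uv); s=(z-c[2])/D[:,2]; return c+D*s[:,None]
def proj(n,X):
    P=camera_params(n);X=np.array(X,float).reshape(-1,3)
    rv,_=cv2.Rodrigues(P["R"])
    return cv2.projectPoints(X,rv,P["t"],P["camera_matrix"],np.array([P["k1"],0,0,0,0.]))[0].reshape(-1,2)
def tri(a,b):
    c1,d1=ray("top",[a]);c2,d2=ray("side",[b]);d1=d1[0]/np.linalg.norm(d1);d2=d2[0]/np.linalg.norm(d2)
    s=np.linalg.lstsq(np.c_[d1,-d2],c2-c1,rcond=None)[0]
    p,q=c1+d1*s[0],c2+d2*s[1]; return (p+q)/2,np.linalg.norm(p-q)
def crop(src,r,c,h,w,k,out):
    im=src[r:r+h,c:c+w] 
    cv2.imwrite(out,cv2.resize(im,None,fx=k,fy=k,interpolation=cv2.INTER_CUBIC))
E
python3 - <<'E'
from h import *
t=cv2.imread("pics/top0.png");s=cv2.imread("pics/side0.png")
crop(t,160,370,90,100,6,"pics/tf.png")
crop(t,140,220,100,60,6,"pics/ts.png")
crop(s,120,280,100,120,6,"pics/sf.png")
crop(s,215,240,95,110,6,"pics/ss.png")
E
```

```text
(no output)
```

View pics/tf.png

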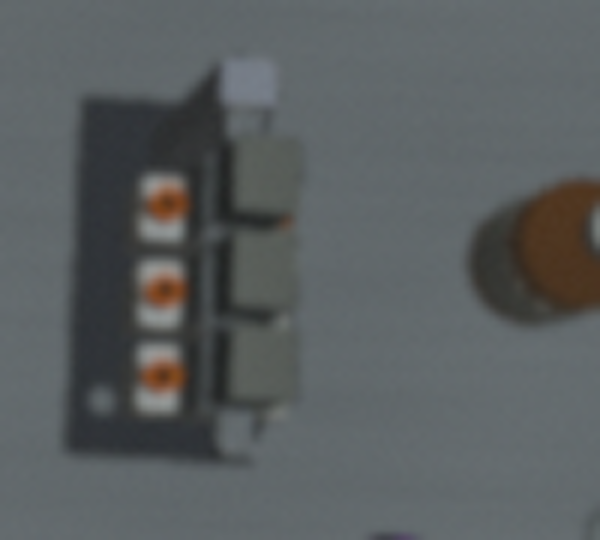

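View pics/ts.png

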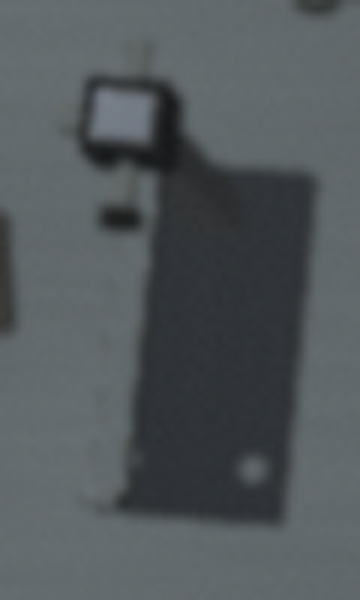

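View pics/sf.png

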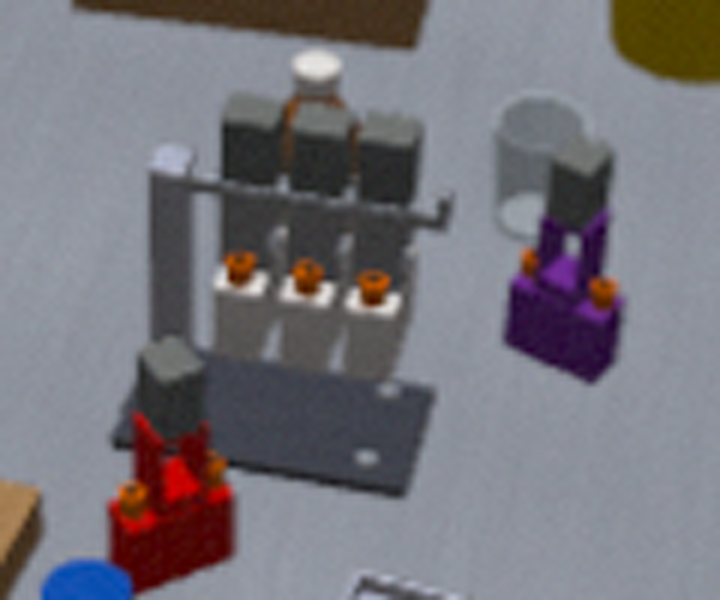

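View pics/ss.png

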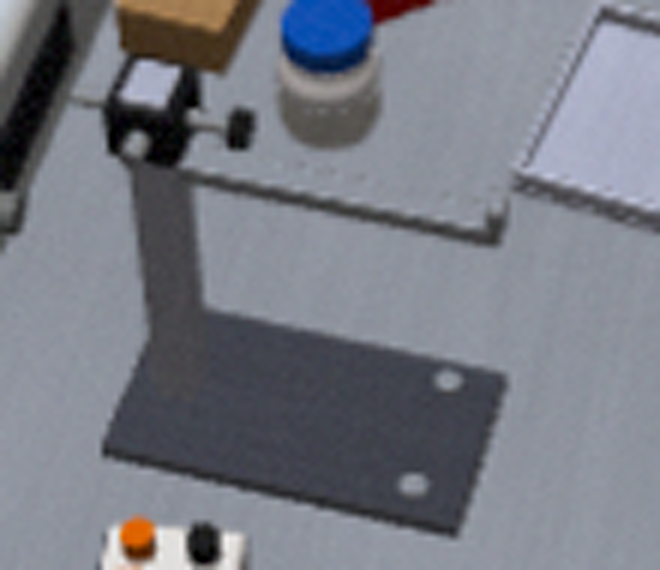

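Run:
```python
from h import *
f=lambda r,c,p:[(c+(x+.5)/6-.5,r+(y+.5)/6-.5) for x,y in p]
np.set_printoptions(precision=4,suppress=True)
print("full foot top",onz("top",f(160,370,[(85,97),(67,453)]),.01))
print("full foot side",onz("side",f(120,280,[(435,385),(403,495),(118,440)]),.01))
print("spare foot top",onz("top",f(140,220,[(315,176),(283,523),(100,510)]),.01))
print("spare foot side",onz("side",f(215,240,[(507,375),(457,535),(105,452),(205,310)]),.01))
print("handles top z.216",onz("top",f(160,370,[(267,176),(265,265),(263,362)]),.216))
print("handles side z.216",onz("side",f(120,280,[(255,108),(325,121),(390,130)]),.216))
print("full col top",onz("top",f(160,370,[(250,83)]),.175),onz("side",f(120,280,[(172,159)]),.175))
print("spare col top",onz("top",f(140,220,[(124,116)]),.212),onz("side",f(215,240,[(152,83)]),.212))
print("spare lip",onz("side",f(215,240,[(495,215)]),.182))
print("full lip",onz("side",f(120,280,[(447,200)]),.182))
print("pad",onz("top",f(140,220,[(120,217)]),.194),onz("side",f(215,240,[(240,128)]),.194))
print("caps",onz("top",f(160,370,[(167,202),(163,290),(161,376)]),.134),onz("side",f(120,280,[(241,255),(308,266),(373,277)]),.134))
t=onz("side",[(343,217),(376,222),(366,254),(326,247)],.016);print("tray",t)
print(onz("top",[(308,224),(354,228),(348,271),(303,264)],.016))
```

```text
full foot top [[ 0.6855 -0.151   0.01  ]
 [ 0.5169 -0.1435  0.01  ]]
full foot side [[ 0.515  -0.2297  0.01  ]
 [ 0.5183 -0.1345  0.01  ]
 [ 0.6816 -0.1448  0.01  ]]
spare foot top [[0.6979 0.1683 0.01  ]
 [0.532  0.176  0.01  ]
 [0.5357 0.2629 0.01  ]]
spare foot side [[0.5314 0.1818 0.01  ]
 [0.5358 0.2729 0.01  ]
 [0.7012 0.2635 0.01  ]
 [0.6793 0.1747 0.01  ]]
handles top z.216 [[ 0.6152 -0.1909  0.216 ]
 [ 0.581  -0.1899  0.216 ]
 [ 0.5441 -0.189   0.216 ]]
handles side z.216 [[ 0.6151 -0.1874  0.216 ]
 [ 0.5777 -0.1839  0.216 ]
 [ 0.5439 -0.1834  0.216 ]]
full col top [[ 0.6597 -0.1936  0.175 ]] [[ 0.6597 -0.1896  0.175 ]]
spare col top [[0.6773 0.2129 0.212 ]] [[0.6772 0.2179 0.212 ]]
spare lip [[0.5296 0.2322 0.182 ]]
full lip [[ 0.5112 -0.1763  0.182 ]]
pad [[0.6406 0.2165 0.194 ]] [[0.6404 0.2186 0.194 ]]
caps [[ 0.6169 -0.1675  0.134 ]
 [ 0.58   -0.1658  0.134 ]
 [ 0.5442 -0.165   0.134 ]] [[ 0.6176 -0.1684  0.134 ]
 [ 0.581  -0.1668  0.134 ]
 [ 0.5459 -0.1651  0.134 ]]
tray [[ 0.5182 -0.0575  0.016 ]
 [ 0.4136 -0.0578  0.016 ]
 [ 0.4274  0.0785  0.016 ]
 [ 0.5467  0.0767  0.016 ]]
[[ 0.5424  0.06    0.016 ]
 [ 0.5345 -0.0681  0.016 ]
 [ 0.4162 -0.0537  0.016 ]
 [ 0.4319  0.0704  0.016 ]]
```

Run:
```python
from h import *
np.set_printoptions(precision=3,suppress=True)
print("bin base side",onz("side",[(395,130)],0.))
for z in(.1,.15,.2):print(z,onz("side",[(381,92),(418,92)],z).round(3).tolist(),onz("top",[(592,285)],z))
print("lookalikes purple/red", onz("top",[(435,262),(356,193)],.05), "box",onz("top",[(344,156)],.035),"instrument",onz("top",[(315,140)],.1))
# twist and shift for first approach in tool axes (yaw 22.39)
y=np.radians(22.39)
c,s=np.cos(y),np.sin(y)
for P in[(.543,-.1865)]:
    d=np.array(P)-[.248,-.601]; print("tool x,y",d@[c,s],d@[s,-c])
```

```text
bin base side [[ 0.396 -0.608  0.   ]]
0.1 [[0.475, -0.721, 0.1], [0.325, -0.757, 0.1]] [[ 0.393 -0.689  0.1  ]]
0.15 [[0.471, -0.631, 0.15], [0.329, -0.664, 0.15]] [[ 0.397 -0.653  0.15 ]]
0.2 [[0.467, -0.54, 0.2], [0.334, -0.572, 0.2]] [[ 0.401 -0.618  0.2  ]]
lookalikes purple/red [[ 0.447 -0.284  0.05 ]
 [ 0.628 -0.07   0.05 ]] box [[ 0.734 -0.036  0.035]] instrument [[0.759 0.044 0.1  ]]
tool x,y 0.4306474793413295 -0.2708837361986857
```

The three candidates for "front carrier" are:
- The white-block carrier at the lip, top px (414,220), side px (345,142).
- The purple one, top (435,262), side (374,165).
- The red one, top (356,193), side (308,200).

The crops show that the one at the lip on the full bar has a white block, so I'm taking that one.

```bash
python3 -m handwheel '[[0.06,0,0,-0.04,0],[0.06,0,0,-0.08,0],[0.06,0.03,-0.02,-0.09,0.05],[0.06,0.07,-0.045,-0.09,0.12],[0.06,0.11,-0.07,-0.09,0.2],[0.06,0.15,-0.095,-0.09,0.28],[0.06,0.19,-0.12,-0.09,0.36],[0.06,0.23,-0.145,-0.09,0.43],[0.06,0.27,-0.17,-0.09,0.434],[0.06,0.31,-0.195,-0.09,0.434],[0.06,0.35,-0.22,-0.09,0.434],[0.06,0.39,-0.245,-0.09,0.434],[0.06,0.415,-0.262,-0.09,0.434],[0.06,0.4306,-0.271,-0.09,0.434],[0.06,0.4306,-0.271,-0.09,0.434],[0.06,0.4306,-0.271,-0.09,0.434]]' 20
python3 - <<'E'
from h import *
crop(read_camera("side"),90,270,110,120,6,"pics/s1.png")
crop(read_camera("top"),150,340,100,130,6,"pics/t1.png")
E
```

```text
time_s: 1.7
tool_pos: [0.5419, -0.1872, 0.3121]
tool_rot: [180.0, 0.1, -2.5]
force: [-0.0, -0.4, 0.9]
grip_width: 0.06
```

View pics/s1.png

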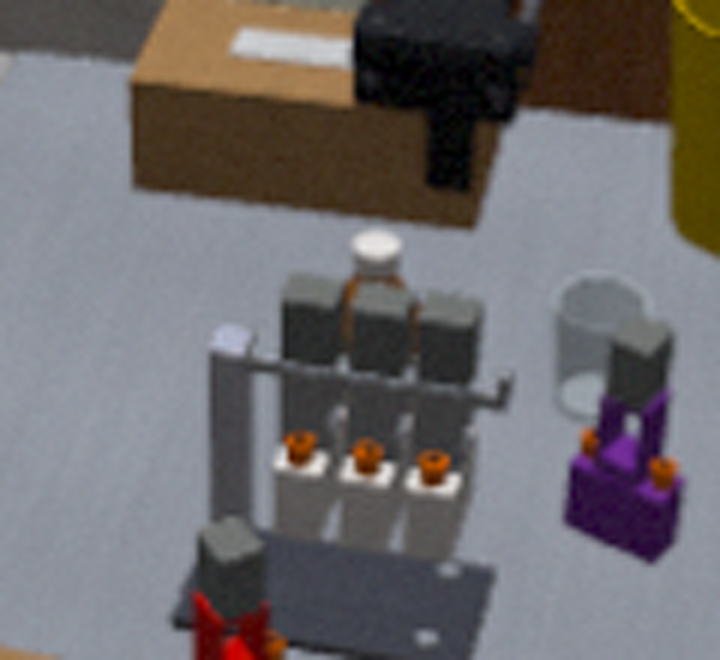

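View pics/t1.png

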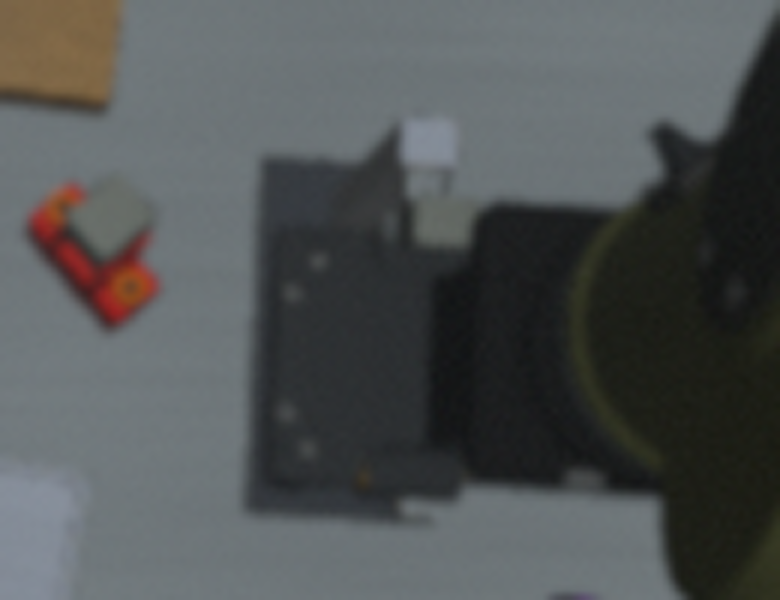

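```bash
python3 - <<'E'
from h import *
print(proj("side",[(.5415,-.1497,.312),(.5415,-.142,.312)]))
E
python3 -m handwheel '[[0.06,0,0,0.03,0],[0.06,0,0,0.06,0],[0.06,0,0,0.09,0],[0.06,0.001,0,0.11,0],[0.06,0.0015,0,0.125,0],[0.06,0.0015,0,0.131,0],[0.06,0.0015,0,0.1325,0],[0.06,0.0015,0,0.1325,0]]'
python3 - <<'E'
from h import *
crop(read_camera("side"),90,270,110,120,6,"pics/s2.png")
E
```

```text
[[345.12624852 120.61238894]
 [344.69321232 122.0560728 ]]
time_s: 2.6
tool_pos: [0.5444, -0.187, 0.1809]
tool_rot: [180.0, -0.1, -2.5]
force: [-0.2, -1.1, 0.4]
grip_width: 0.0599
```

View pics/s2.png

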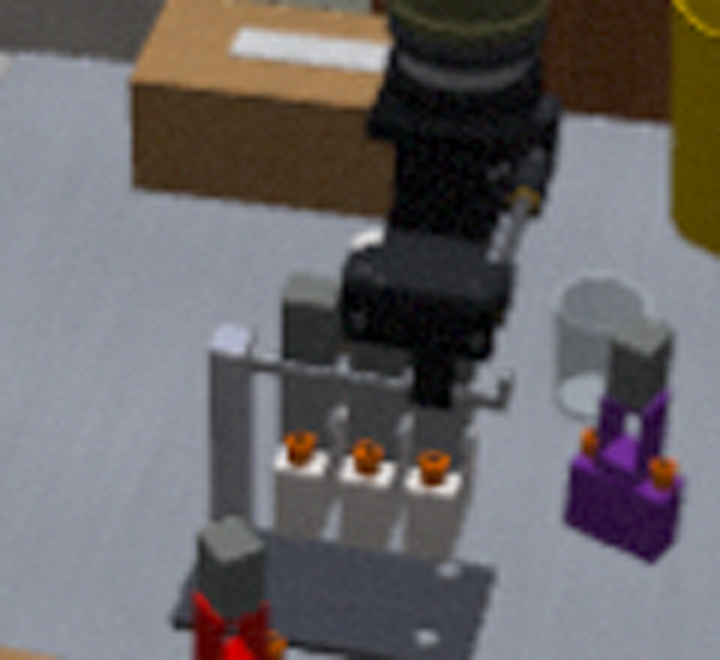

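```bash
python3 -m handwheel '[[0.035,0,0,0,0],[0.03,0,0,0,0],[0.026,0,0,0,0],[0.02,0,0,0,0],[0.015,0,0,0,0],[0.015,0,0,0,0],[0.015,0,0,0,0],[0.015,0,0,0,0]]' 30
```

```text
time_s: 3.45
tool_pos: [0.544, -0.1871, 0.1802]
tool_rot: [180.0, -0.0, -2.5]
force: [-0.9, -1.0, 1.4]
grip_width: 0.0256
```

```bash
python3 -m handwheel '[[0.015,0,0,-0.005,0],[0.015,0,0,-0.012,0],[0.015,0,0,-0.018,0],[0.015,0,0,-0.02,0],[0.015,0,0,-0.02,0]]'
python3 - <<'E'
from h import *
crop(read_camera("side"),90,270,110,120,6,"pics/s3.png")
E
```

```text
time_s: 3.95
tool_pos: [0.5443, -0.1864, 0.2006]
tool_rot: [180.0, -0.0, -2.5]
force: [0.6, -0.2, -2.6]
grip_width: 0.0258
```

View pics/s3.png

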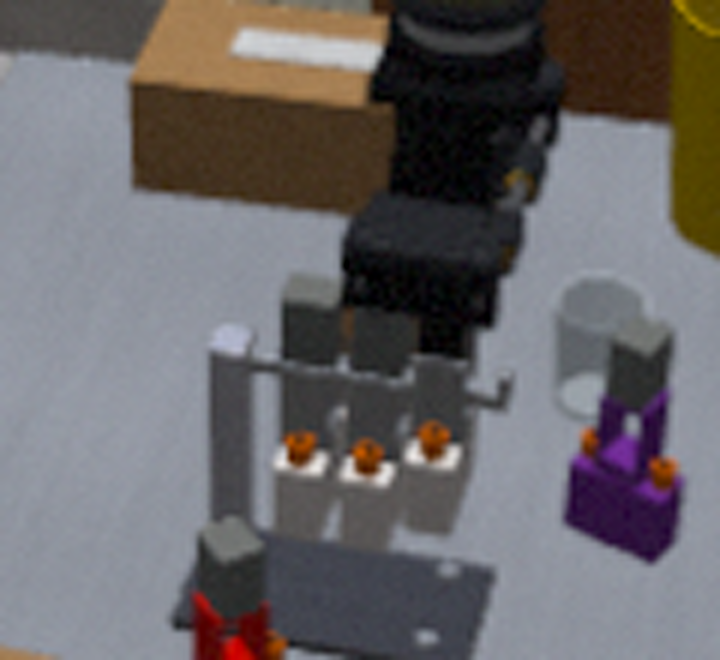

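```bash
python3 -m handwheel '[[0.015,-0.006,0,0,0],[0.015,-0.016,0,0,0],[0.015,-0.028,0,0,0],[0.015,-0.04,0,0,0],[0.015,-0.052,0,0,0],[0.015,-0.064,0,0,0],[0.015,-0.074,0,0,0],[0.015,-0.08,0,0,0],[0.015,-0.08,0,0,0]]'
python3 -m handwheel '[[0.015,0,-0.01,0,0],[0.015,0,-0.03,0,0],[0.015,-0.003,-0.06,0,0],[0.015,-0.006,-0.1,0,0],[0.015,-0.009,-0.14,0,0],[0.015,-0.012,-0.18,0,0],[0.015,-0.014,-0.22,0,0],[0.015,-0.016,-0.26,0,0],[0.015,-0.018,-0.3,0,0],[0.015,-0.018,-0.34,0,0],[0.015,-0.018,-0.37,0,0],[0.015,-0.018,-0.392,0,0],[0.015,-0.018,-0.405,0,0],[0.015,-0.018,-0.409,0,0],[0.015,-0.018,-0.409,0,0],[0.015,-0.018,-0.409,0,0]]'
python3 - <<'E'
from h import *
crop(read_camera("side"),200,240,110,130,6,"pics/s4.png")
crop(read_camera("top"),140,190,110,130,6,"pics/t4.png")
E
```

```text
time_s: 4.9
tool_pos: [0.4633, -0.1832, 0.2003]
tool_rot: [180.0, -0.0, -2.5]
force: [-0.3, 0.2, -2.7]
grip_width: 0.0261
time_s: 6.5
tool_pos: [0.4638, 0.2257, 0.1999]
tool_rot: [180.0, 0.0, -2.5]
force: [-1.0, -0.4, -3.2]
grip_width: 0.0261
```

View pics/s4.png

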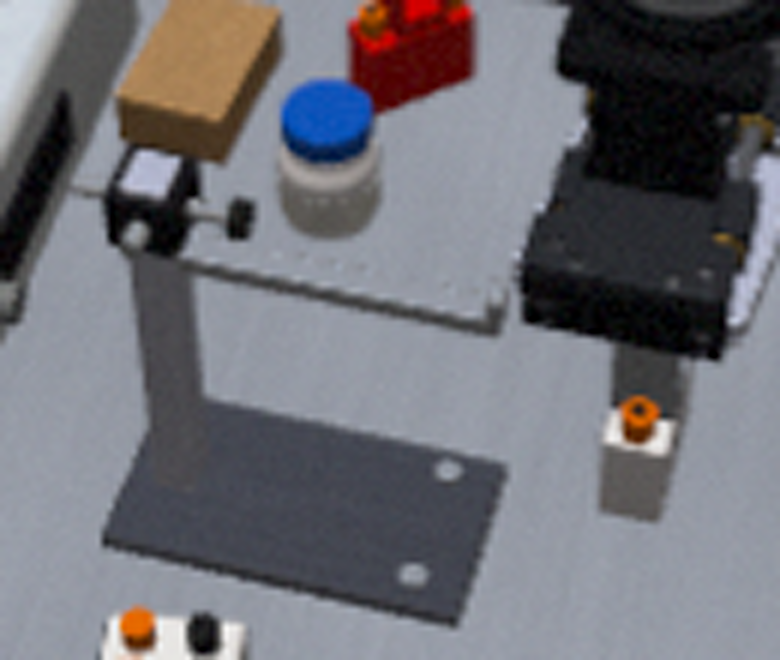

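View pics/t4.png

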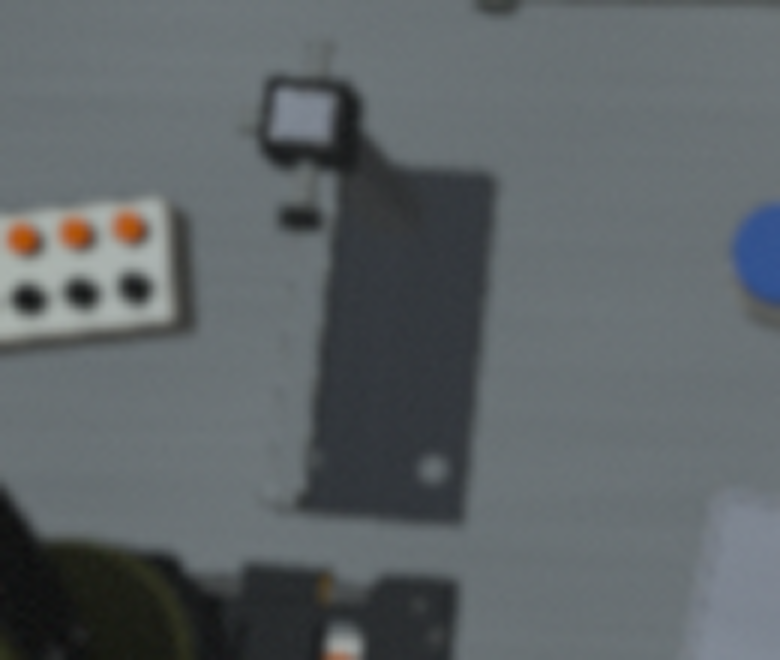

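Run:
```python
from h import *
np.set_printoptions(precision=4,suppress=True)
t=read_camera("top");s=read_camera("side")
cv2.imwrite("pics/side4.png",s)
for n,im,(r,c,hh,w) in(("top",t,(235,225,35,40)),("side",s,(255,335,25,25))):
    h=cv2.cvtColor(im,cv2.COLOR_BGR2HSV)[r:r+hh,c:c+w]
    m=cv2.inRange(h,(3,140,100),(18,255,255))
    k,l,st,ce=cv2.connectedComponentsWithStats(m)
    for i in range(1,k):
        if st[i,4]>8: print(n,st[i],ce[i]+[c,r],onz(n,[ce[i]+[c,r]],.154))
crop(t,130,190,130,130,6,"pics/t5.png")
a=np.radians(-2.6);o=np.array([.609,.2198])
def S(x,y,z): return [o[0]+x*np.cos(a)-y*np.sin(a),o[1]+x*np.sin(a)+y*np.cos(a),z]
pts=[S(-.081,.007,.182),S(-.081,-.007,.182),S(-.075,.007,.182),S(-.075,-.007,.182),S(.06,.007,.17),S(.06,-.007,.17),S(-.075,.045,.01),S(-.075,-.045,.01),S(.095,.045,.01),S(.095,-.045,.01)]
p=np.array(pts)
for n,r,c in(("side",200,240),("top",140,190)):
    q=(proj(n,p)-[c,r]+.5)*6-.5; print(n,q.round().tolist())
```

```text
top [20 15  4  4 10] [246.9 251.5] [[0.4628 0.1982 0.154 ]]
side [ 8 11  7  6 32] [346.25   268.3438] [[0.4649 0.2523 0.154 ]]
side [[499.0, 302.0], [507.0, 277.0], [484.0, 299.0], [493.0, 274.0], [173.0, 255.0], [184.0, 231.0], [458.0, 616.0], [507.0, 459.0], [97.0, 535.0], [162.0, 385.0]]
top [[256.0, 502.0], [291.0, 504.0], [258.0, 487.0], [293.0, 489.0], [299.0, 159.0], [333.0, 161.0], [269.0, 509.0], [458.0, 523.0], [305.0, 156.0], [491.0, 168.0]]
```

View pics/t5.png

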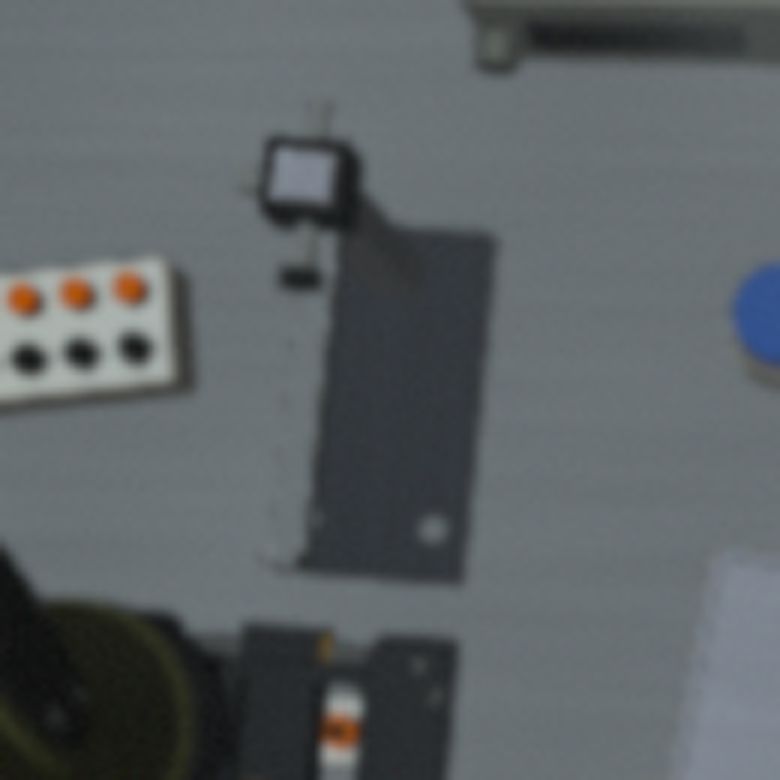

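```bash
python3 - <<'E'
from h import *
np.set_printoptions(precision=4,suppress=True)
f=lambda r,c,p:[(c+(x+.5)/6-.5,r+(y+.5)/6-.5) for x,y in p]
print("block right edge top", onz("top",f(130,190,[(362,710),(362,760)]),.14))
print("block y+ top edge side", onz("side",f(200,240,[(635,448)]),.14), "bottom",onz("side",f(200,240,[(630,519)]),.09))
print("gripper body top edge?")
print("lip top left/right", onz("top",f(130,190,[(264,558),(305,560)]),.182))
print("bar right edge top at mid", onz("top",f(130,190,[(322,420),(330,320)]),.17))
print("bar y+ bottom edge side", onz("side",f(200,240,[(350,306),(480,332),(250,282)]),.16))
print("col top corners top",onz("top",f(130,190,[(270,148),(335,150),(273,202),(335,204)]),.212))
print("col top corners side",onz("side",f(200,240,[(137,150),(185,155),(170,195),(120,187)]),.212))
E
python3 - <<'E'
import cv2
im=cv2.imread("pics/side4.png")[225:290,310:380]
cv2.imwrite("pics/s4b.png",cv2.resize(im,None,fx=10,fy=9,interpolation=2))
E
```

```text
block right edge top [[0.4716 0.1941 0.14  ]
 [0.4514 0.1932 0.14  ]]
block y+ top edge side [[0.465  0.2597 0.14  ]] bottom [[0.4647 0.2586 0.09  ]]
gripper body top edge?
lip top left/right [[0.53   0.2275 0.182 ]
 [0.5296 0.2111 0.182 ]]
bar right edge top at mid [[0.5869 0.21   0.17  ]
 [0.6278 0.209  0.17  ]]
bar y+ bottom edge side [[0.5921 0.2271 0.16  ]
 [0.5362 0.2294 0.16  ]
 [0.6365 0.2233 0.16  ]]
col top corners top [[0.6882 0.227  0.212 ]
 [0.6879 0.2013 0.212 ]
 [0.6667 0.2245 0.212 ]
 [0.6663 0.2001 0.212 ]]
col top corners side [[0.6871 0.2066 0.212 ]
 [0.6668 0.2051 0.212 ]
 [0.6664 0.2282 0.212 ]
 [0.6877 0.2283 0.212 ]]
```

View pics/s4b.png

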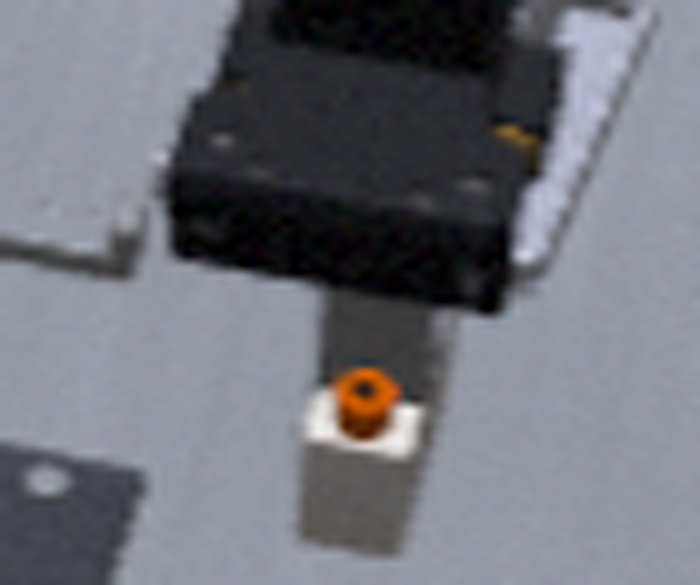

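```bash
python3 -m handwheel '[[0.015,0,0.0025,0,0],[0.015,0.008,0.0025,0,0],[0.015,0.02,0.0025,0,0],[0.015,0.03,0.0025,0,0],[0.015,0.038,0.0025,0,0],[0.015,0.046,0.0025,0,0],[0.015,0.054,0.0025,0,0],[0.015,0.06,0.0025,0,0],[0.015,0.06,0.0025,0,0]]'
python3 - <<'E'
from h import *
crop(read_camera("side"),210,270,80,90,8,"pics/s6.png")
E
```

```text
time_s: 7.6
tool_pos: [0.5244, 0.2211, 0.1998]
tool_rot: [-180.0, 0.0, -2.5]
force: [0.3, -0.3, -2.7]
grip_width: 0.0256
```

View pics/s6.png

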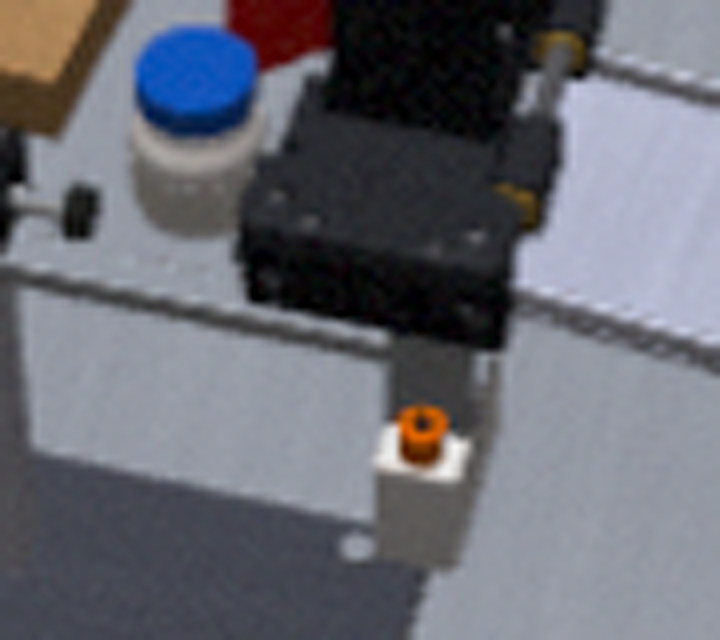

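```bash
python3 -m handwheel '[[0.015,0.006,0,0,0],[0.015,0.016,0,0,0],[0.015,0.028,0,0,0],[0.015,0.04,0,0,0],[0.015,0.047,0,0,0],[0.015,0.05,0,0,0],[0.015,0.05,0,0.004,0],[0.015,0.05,0,0.009,0],[0.015,0.05,0,0.013,0],[0.015,0.05,0,0.016,0],[0.015,0.05,0,0.0165,0],[0.015,0.05,0,0.0165,0]]'
python3 -m handwheel '[[0.015,0,0,0.001,0],[0.015,0,0,0.002,0],[0.015,0,0,0.0025,0],[0.015,0,0,0.003,0],[0.015,0,0,0.003,0]]'
```

```text
time_s: 8.85
tool_pos: [0.5734, 0.2191, 0.1835]
tool_rot: [180.0, 0.0, -2.5]
force: [0.2, 0.3, -1.9]
grip_width: 0.0256
time_s: 9.35
tool_pos: [0.5735, 0.219, 0.1804]
tool_rot: [180.0, 0.0, -2.5]
force: [-0.6, -0.8, -2.8]
grip_width: 0.026
```

```bash
python3 -m handwheel '[[0.015,0,0,0.0005,0],[0.015,0,0,0.001,0],[0.015,0,0,0.001,0]]'
python3 -c "
from cell import *
for i in range(3): print(get_obs()['force'])"
```

```text
time_s: 9.65
tool_pos: [0.5736, 0.2191, 0.1802]
tool_rot: [180.0, -0.0, -2.5]
force: [-2.0, -0.4, 3.7]
grip_width: 0.0257
[-2.03065319 -0.393719    3.73318573]
[-2.03065319 -0.393719    3.73318573]
[-2.03065319 -0.393719    3.73318573]
```

```bash
python3 -m handwheel '[[0.015,0,0,-0.001,0],[0.015,0.005,0,-0.001,0],[0.015,0.012,0,-0.001,0],[0.015,0.02,0,-0.001,0],[0.015,0.026,0,-0.001,0],[0.015,0.03,0,-0.001,0],[0.015,0.032,0,-0.001,0],[0.015,0.032,0,-0.001,0],[0.015,0.032,0,-0.001,0]]'
python3 - <<'E'
from h import *
crop(read_camera("side"),210,240,80,100,7,"pics/s7.png")
E
```

```text
time_s: 10.55
tool_pos: [0.6055, 0.2177, 0.1803]
tool_rot: [180.0, -0.0, -2.5]
force: [-0.4, -0.1, -1.7]
grip_width: 0.0261
```

View pics/s7.png

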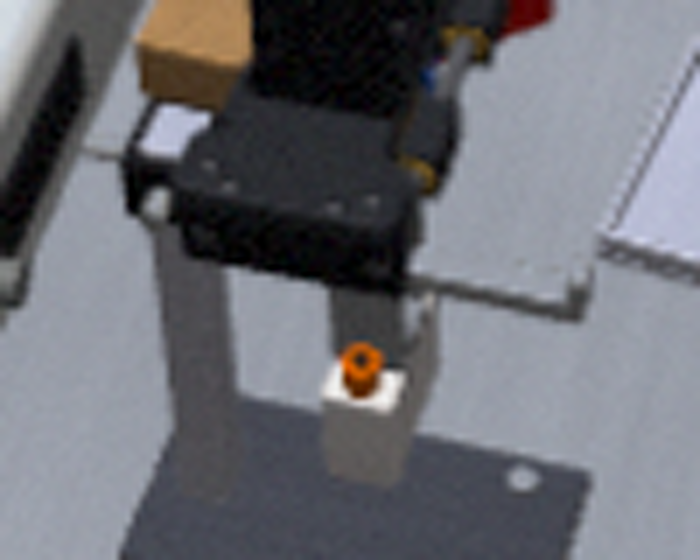

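```bash
python3 -m handwheel '[[0.015,0.002,0,0,0],[0.015,0.004,0,0,0],[0.015,0.006,0,0,0],[0.015,0.008,0,0,0],[0.015,0.009,0,0,0],[0.015,0.01,0,0,0],[0.015,0.01,0,0,0]]'
python3 -m handwheel '[[0.015,0.001,0,0,0],[0.015,0.002,0,0,0],[0.015,0.003,0,0,0],[0.015,0.004,0,0,0],[0.015,0.004,0,0,0]]'
```

```text
time_s: 11.3
tool_pos: [0.6156, 0.2173, 0.1805]
tool_rot: [180.0, 0.0, -2.5]
force: [-0.1, -0.2, -2.3]
grip_width: 0.0255
time_s: 11.8
tool_pos: [0.6197, 0.2171, 0.1805]
tool_rot: [180.0, -0.0, -2.5]
force: [-0.5, -0.1, -2.0]
grip_width: 0.0259
```

```bash
python3 -m handwheel '[[0.015,0.001,0,0,0],[0.015,0.002,0,0,0],[0.015,0.003,0,0,0],[0.015,0.003,0,0,0]]'
python3 -m handwheel '[[0.015,0.001,0,0,0],[0.015,0.002,0,0,0],[0.015,0.002,0,0,0]]'
```

```text
time_s: 12.2
tool_pos: [0.622, 0.2171, 0.1804]
tool_rot: [180.0, 0.1, -2.5]
force: [-3.0, -0.2, -1.8]
grip_width: 0.026
time_s: 12.5
tool_pos: [0.6231, 0.2171, 0.1804]
tool_rot: [180.0, 0.2, -2.4]
force: [-6.0, -0.5, -0.2]
grip_width: 0.0259
```

```bash
python3 -m handwheel '[[0.015,0,0,0,0],[0.015,0,0,0,0],[0.015,0,0,0,0]]'; python3 -m handwheel '[[0.015,0.0003,0,0,0],[0.015,0.0003,0,0,0]]'
```

```text
time_s: 12.8
tool_pos: [0.6231, 0.217, 0.1803]
tool_rot: [179.9, 0.2, -2.4]
force: [-6.2, -0.9, 0.0]
grip_width: 0.0258
time_s: 13.0
tool_pos: [0.6231, 0.2171, 0.1804]
tool_rot: [179.9, 0.2, -2.4]
force: [-6.8, -1.1, -0.3]
grip_width: 0.0257
```

```bash
python3 -m handwheel '[[0.015,-0.001,0,0,0],[0.015,-0.0025,0,0,0],[0.015,-0.0035,0,0,0],[0.015,-0.0035,0,0.0003,0],[0.015,-0.0035,0,0.0006,0],[0.015,-0.0035,0,0.0006,0]]'; python3 -m handwheel '[[0.03,0,0,0,0],[0.04,0,0,0,0],[0.05,0,0,0,0],[0.05,0,0,0,0],[0.05,0,0,0,0],[0.05,0,0,0,0]]'
python3 - <<'E'
from h import *
crop(read_camera("side"),210,240,80,100,7,"pics/s8.png")
E
```

```text
time_s: 13.6
tool_pos: [0.6215, 0.2171, 0.1803]
tool_rot: [-180.0, -0.0, -2.5]
force: [-3.1, -0.3, -0.5]
grip_width: 0.0259
time_s: 14.2
tool_pos: [0.6214, 0.217, 0.1799]
tool_rot: [180.0, -0.0, -2.5]
force: [-0.6, 0.1, -1.2]
grip_width: 0.0491
```

View pics/s8.png

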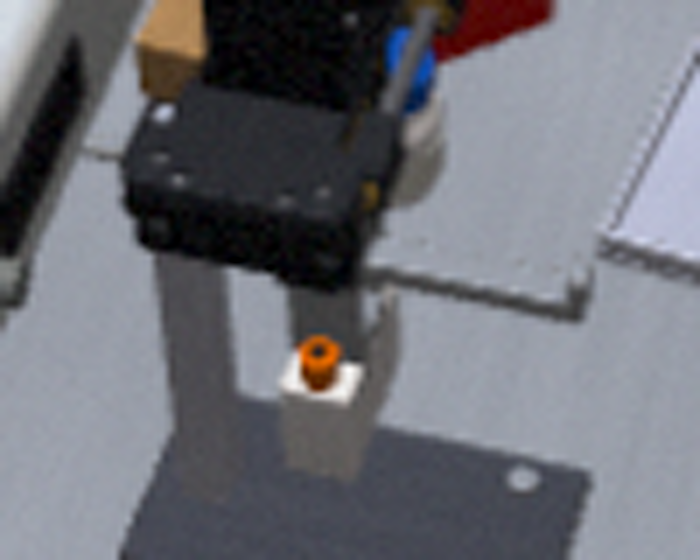

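```bash
python3 -m handwheel '[[0.06,0,0,-0.015,0],[0.06,0,0,-0.045,0],[0.06,0,0.01,-0.07,0],[0.06,0,0.04,-0.07,0],[0.06,-0.005,0.08,-0.07,0],[0.06,-0.01,0.125,-0.07,0],[0.06,-0.015,0.17,-0.07,0],[0.06,-0.02,0.215,-0.07,0],[0.06,-0.0247,0.26,-0.07,0],[0.06,-0.0247,0.305,-0.07,0],[0.06,-0.0247,0.345,-0.07,0],[0.06,-0.0247,0.375,-0.07,0],[0.06,-0.0247,0.397,-0.07,0],[0.06,-0.0247,0.407,-0.07,0],[0.06,-0.0247,0.407,-0.07,0],[0.06,-0.0247,0.407,-0.07,0]]'
python3 - <<'E'
from h import *
np.set_printoptions(precision=4,suppress=True)
s=read_camera("side")
crop(s,90,270,110,120,6,"pics/s9.png")
crop(s,210,240,80,100,7,"pics/s9b.png")
E
```

```text
time_s: 15.85
tool_pos: [0.5795, -0.1867, 0.2505]
tool_rot: [-180.0, -0.0, -2.4]
force: [0.5, 0.8, 0.7]
grip_width: 0.0602
```

View pics/s9.png

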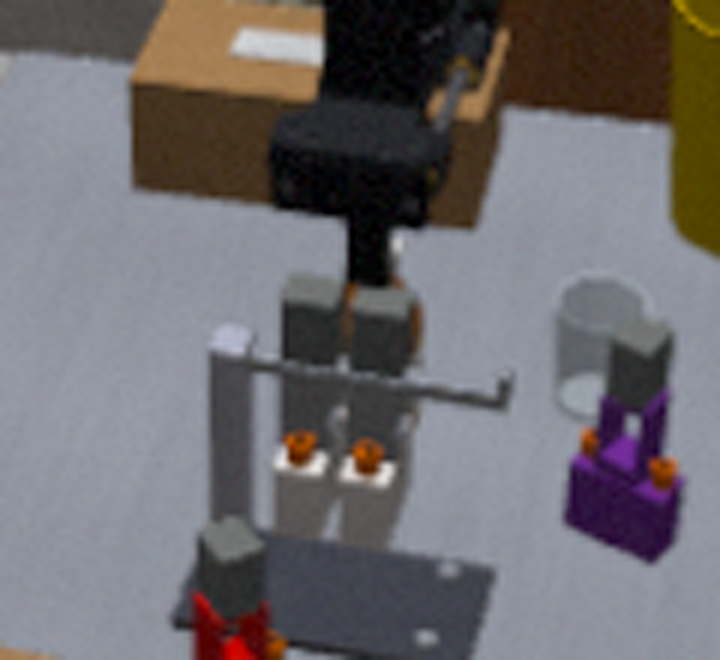

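View pics/s9b.png

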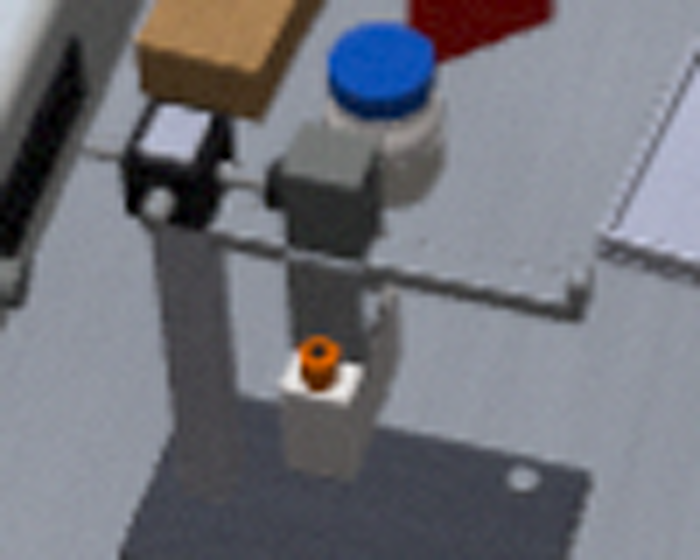

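Run:
```python
from h import *
q=(proj("side",[(.579,-.149,.2505),(.579,-.188,.216),(.579,-.142,.2505)])-[270,90]+.5)*6-.5
print(q)
print(onz("side",[(270+384/6-.4,90+299/6-.4)],.216))
```

```text
[[372.10247326 283.40542834]
 [384.00008984 296.20370679]
 [369.50720913 291.38814756]]
[[ 0.5784888  -0.18548599  0.216     ]]
```

Aligned. I'll go down, grip and lift.

```bash
python3 -m handwheel '[[0.06,0,0.001,0.02,0],[0.06,0,0.001,0.045,0],[0.06,0,0.001,0.06,0],[0.06,0,0.001,0.068,0],[0.06,0,0.001,0.07,0],[0.035,0,0.001,0.07,0],[0.03,0,0.001,0.07,0],[0.026,0,0.001,0.07,0],[0.015,0,0.001,0.07,0],[0.015,0,0.001,0.07,0],[0.015,0,0.001,0.07,0],[0.015,0,0.001,0.07,0]]' 30
python3 -m handwheel '[[0.015,0,0,-0.004,0],[0.015,0,0,-0.01,0],[0.015,0,0,-0.016,0],[0.015,0,0,-0.0195,0],[0.015,0,0,-0.0195,0],[0.015,0,0,-0.0195,0]]'
python3 - <<'E'
from h import *
s=read_camera("side")
crop(s,90,270,110,120,6,"pics/s10.png")
E
```

```text
time_s: 17.1
tool_pos: [0.5791, -0.1897, 0.1803]
tool_rot: [180.0, -0.0, -2.5]
force: [-0.3, -0.8, 1.4]
grip_width: 0.0258
time_s: 17.7
tool_pos: [0.579, -0.1895, 0.1995]
tool_rot: [180.0, -0.0, -2.5]
force: [-0.5, -0.0, -2.1]
grip_width: 0.0258
```

View pics/s10.png

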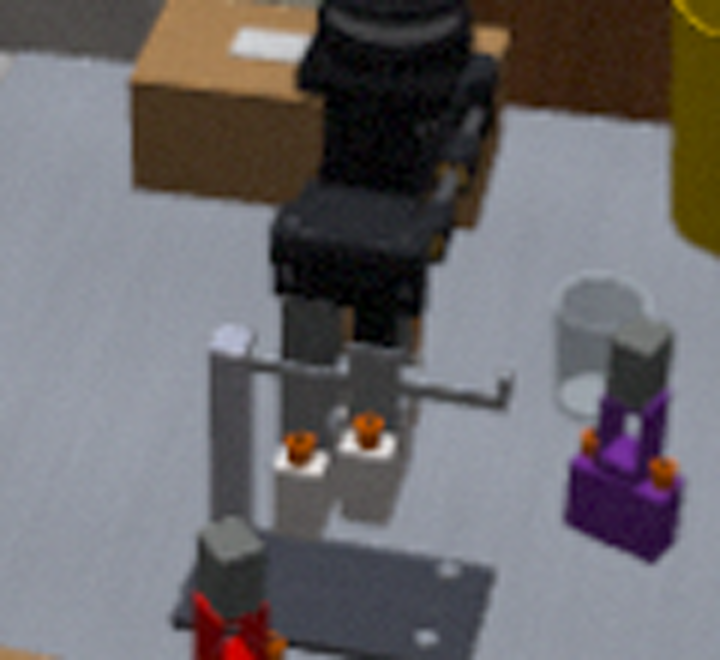

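```bash
python3 -m handwheel '[[0.015,-0.006,0,0,0],[0.015,-0.016,0,0,0],[0.015,-0.03,0,0,0],[0.015,-0.044,0,0,0],[0.015,-0.058,0,0,0],[0.015,-0.072,0,0,0],[0.015,-0.086,0,0,0],[0.015,-0.1,0,0,0],[0.015,-0.11,0,0,0],[0.015,-0.115,0,0,0],[0.015,-0.115,0,0,0]]'
python3 -m handwheel '[[0.015,0,-0.01,0,0],[0.015,0,-0.03,0,0],[0.015,-0.003,-0.06,0,0],[0.015,-0.006,-0.1,0,0],[0.015,-0.009,-0.14,0,0],[0.015,-0.012,-0.18,0,0],[0.015,-0.014,-0.22,0,0],[0.015,-0.016,-0.26,0,0],[0.015,-0.018,-0.3,0,0],[0.015,-0.018,-0.34,0,0],[0.015,-0.018,-0.37,0,0],[0.015,-0.018,-0.392,0,0],[0.015,-0.018,-0.404,0,0],[0.015,-0.018,-0.408,0,0],[0.015,-0.018,-0.408,0,0],[0.015,-0.018,-0.408,0,0]]'
```

```text
time_s: 18.85
tool_pos: [0.4635, -0.1847, 0.1996]
tool_rot: [180.0, -0.0, -2.5]
force: [0.0, 0.0, -1.9]
grip_width: 0.0259
time_s: 20.45
tool_pos: [0.4638, 0.2232, 0.1993]
tool_rot: [180.0, 0.0, -2.5]
force: [-0.4, -0.3, -2.4]
grip_width: 0.0259
```

```bash
python3 -m handwheel '[[0.015,0.006,-0.0005,0,0],[0.015,0.018,-0.0005,0,0],[0.015,0.03,-0.0005,0,0],[0.015,0.042,-0.0005,0,0],[0.015,0.052,-0.0005,0,0],[0.015,0.06,-0.0005,0,0],[0.015,0.06,-0.0005,0,0]]'
python3 -m handwheel '[[0.015,0.01,0,0,0],[0.015,0.022,0,0,0],[0.015,0.034,0,0,0],[0.015,0.041,0,0,0],[0.015,0.042,0,0,0],[0.015,0.042,0,0.004,0],[0.015,0.042,0,0.009,0],[0.015,0.042,0,0.013,0],[0.015,0.042,0,0.016,0],[0.015,0.042,0,0.017,0],[0.015,0.042,0,0.018,0],[0.015,0.042,0,0.0185,0],[0.015,0.042,0,0.0185,0]]'
python3 - <<'E'
from h import *
crop(read_camera("side"),210,240,80,100,7,"pics/s11.png")
E
```

```text
time_s: 21.15
tool_pos: [0.5248, 0.2211, 0.1992]
tool_rot: [-180.0, 0.0, -2.6]
force: [0.3, 0.2, -1.7]
grip_width: 0.0255
time_s: 22.45
tool_pos: [0.5657, 0.22, 0.181]
tool_rot: [180.0, -0.0, -2.5]
force: [0.1, -0.2, -1.3]
grip_width: 0.0258
```

View pics/s11.png

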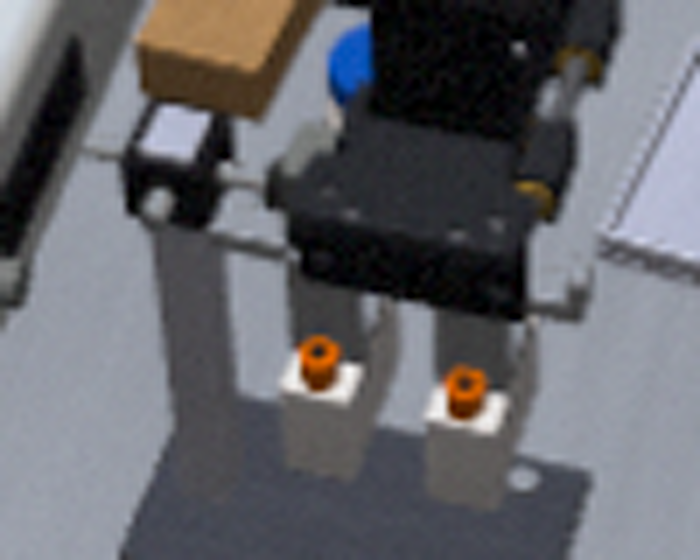

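```bash
python3 -m handwheel '[[0.015,0.004,0,0,0],[0.015,0.01,0,0,0],[0.015,0.015,0,0,0],[0.015,0.018,0,0,0],[0.015,0.019,0,0,0],[0.015,0.02,0,0,0],[0.015,0.02,0,0,0]]'
python3 -m handwheel '[[0.015,0.001,0,0,0],[0.015,0.002,0,0,0],[0.015,0.003,0,0,0],[0.015,0.003,0,0,0]]'
python3 -m handwheel '[[0.015,0.001,0,0,0],[0.015,0.002,0,0,0],[0.015,0.002,0,0,0]]'
```

```text
time_s: 23.2
tool_pos: [0.5856, 0.2192, 0.1809]
tool_rot: [180.0, 0.0, -2.5]
force: [-0.5, 0.4, -1.4]
grip_width: 0.0256
time_s: 23.6
tool_pos: [0.5888, 0.2189, 0.1809]
tool_rot: [180.0, -0.0, -2.5]
force: [-0.2, 0.2, -1.7]
grip_width: 0.0262
time_s: 23.9
tool_pos: [0.5906, 0.2189, 0.1809]
tool_rot: [180.0, 0.0, -2.5]
force: [-0.9, 0.3, -0.5]
grip_width: 0.0255
```

```bash
python3 -m handwheel '[[0.015,0.001,0,0,0],[0.015,0.0015,0,0,0],[0.015,0.0015,0,0,0]]'; python3 -m handwheel '[[0.015,0.001,0,0,0],[0.015,0.001,0,0,0]]'
```

```text
time_s: 24.2
tool_pos: [0.5913, 0.2189, 0.1808]
tool_rot: [180.0, 0.1, -2.5]
force: [-3.9, -1.0, 0.9]
grip_width: 0.0258
time_s: 24.4
tool_pos: [0.5923, 0.2188, 0.1808]
tool_rot: [180.0, 0.1, -2.5]
force: [-5.5, -1.9, -0.3]
grip_width: 0.0259
```

```bash
python3 -m handwheel '[[0.015,0.0007,0,0,0],[0.015,0.0007,0,0,0],[0.015,0.0007,0,0,0]]'; python3 -m handwheel '[[0.015,0,0,0,0],[0.015,0,0,0,0],[0.015,0,0,0,0]]'
```

```text
time_s: 24.7
tool_pos: [0.5927, 0.2189, 0.1808]
tool_rot: [180.0, 0.1, -2.4]
force: [-5.8, -0.6, 1.2]
grip_width: 0.0253
time_s: 25.0
tool_pos: [0.5927, 0.2188, 0.1808]
tool_rot: [180.0, 0.1, -2.5]
force: [-5.8, -0.2, 0.7]
grip_width: 0.026
```

Run:
```python
from h import *
crop(read_camera("side"),210,240,80,100,7,"pics/s12.png")
```

```text
(no output)
```

View pics/s12.png

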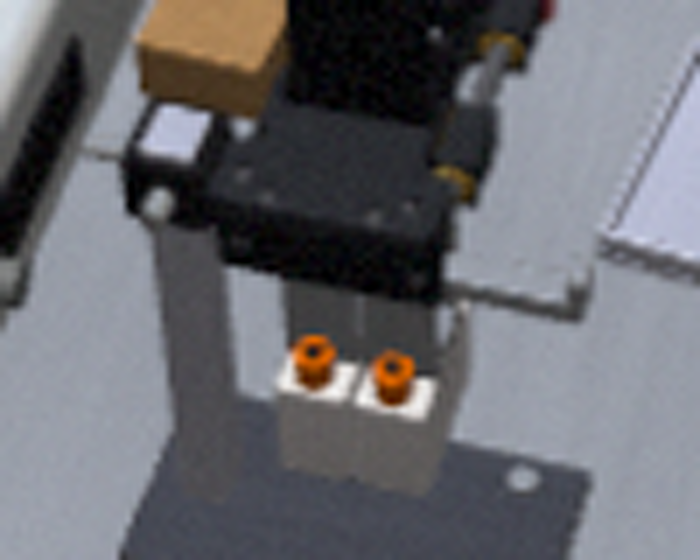

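```bash
python3 -m handwheel '[[0.015,-0.001,0,0,0],[0.015,-0.002,0,0,0],[0.015,-0.0025,0,0.0004,0],[0.015,-0.0025,0,0.0008,0],[0.015,-0.0025,0,0.001,0],[0.015,-0.0025,0,0.001,0]]'; python3 -m handwheel '[[0.03,0,0,0,0],[0.04,0,0,0,0],[0.05,0,0,0,0],[0.05,0,0,0,0],[0.06,0,0,0,0],[0.06,0,0,-0.01,0],[0.06,0,0,-0.035,0],[0.06,0,0,-0.06,0],[0.06,0,0,-0.07,0],[0.06,0,0,-0.07,0]]'
```

```text
time_s: 25.65
tool_pos: [0.5919, 0.2189, 0.1803]
tool_rot: [-180.0, -0.1, -2.5]
force: [0.2, 0.0, 0.4]
grip_width: 0.0258
time_s: 26.65
tool_pos: [0.5921, 0.2196, 0.2519]
tool_rot: [-179.9, -0.2, -2.5]
force: [-0.2, -0.4, -0.0]
grip_width: 0.0597
```

```bash
python3 -m handwheel '[[0.06,0,0.01,0,0],[0.06,0.003,0.04,0,0],[0.06,0.008,0.08,0,0],[0.06,0.014,0.125,0,0],[0.06,0.02,0.17,0,0],[0.06,0.026,0.215,0,0],[0.06,0.032,0.26,0,0],[0.06,0.038,0.305,0,0],[0.06,0.041,0.345,0,0],[0.06,0.041,0.375,0,0],[0.06,0.041,0.397,0,0],[0.06,0.041,0.4085,0,0],[0.06,0.041,0.4085,0,0],[0.06,0.041,0.4085,0,0]]'
python3 - <<'E'
from h import *
s=read_camera("side")
crop(s,90,270,110,120,6,"pics/s13.png")
crop(s,210,240,80,100,7,"pics/s13b.png")
q=(proj("side",[(.615,-.151,.2505),(.615,-.190,.216)])-[270,90]+.5)*6-.5
print(q)
E
```

```text
time_s: 28.05
tool_pos: [0.6144, -0.1897, 0.2494]
tool_rot: [-179.9, 0.1, -2.4]
force: [-0.6, 0.4, 0.4]
grip_width: 0.06
[[301.70456807 272.06067337]
 [316.16046506 285.21078672]]
```

View pics/s13.png

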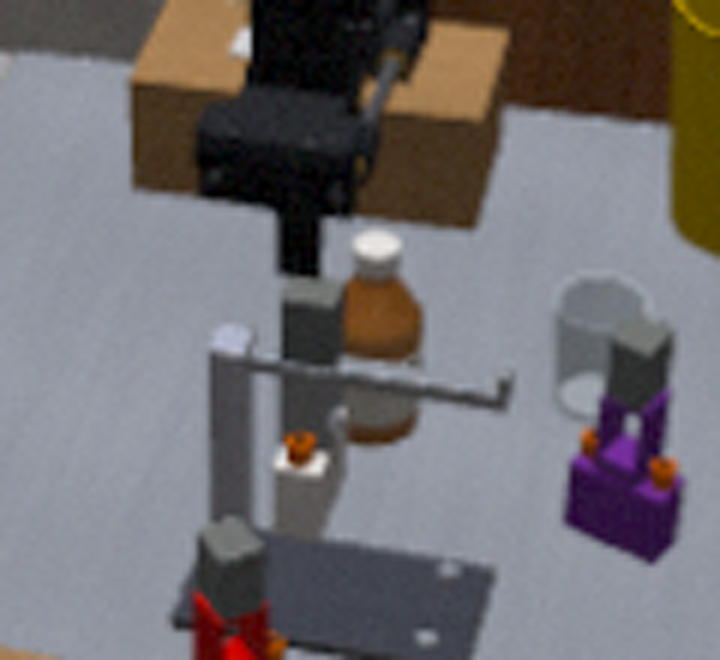

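View pics/s13b.png

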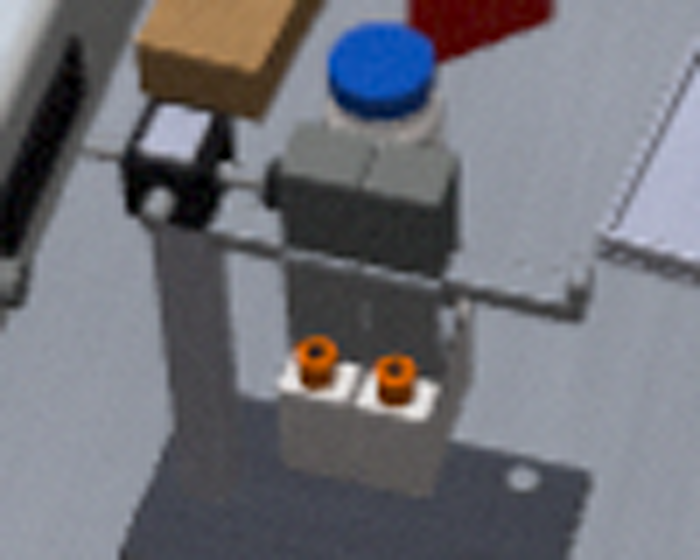

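```bash
python3 -m handwheel '[[0.06,0,0.001,0.02,0],[0.06,0,0.001,0.045,0],[0.06,0,0.001,0.06,0],[0.06,0,0.001,0.068,0],[0.06,0,0.001,0.069,0],[0.035,0,0.001,0.069,0],[0.03,0,0.001,0.069,0],[0.026,0,0.001,0.069,0],[0.015,0,0.001,0.069,0],[0.015,0,0.001,0.069,0],[0.015,0,0.001,0.069,0],[0.015,0,0.001,0.069,0]]' 30
python3 -m handwheel '[[0.015,0,0,-0.004,0],[0.015,0,0,-0.01,0],[0.015,0,0,-0.016,0],[0.015,0,0,-0.02,0],[0.015,0,0,-0.02,0],[0.015,0,0,-0.02,0]]'
python3 - <<'E'
from h import *
s=read_camera("side")
crop(s,90,270,110,120,6,"pics/s14.png")
E
```

```text
time_s: 29.3
tool_pos: [0.6148, -0.1918, 0.1813]
tool_rot: [-180.0, -0.0, -2.5]
force: [0.1, 1.2, 1.5]
grip_width: 0.0259
time_s: 29.9
tool_pos: [0.6146, -0.1921, 0.201]
tool_rot: [180.0, -0.0, -2.5]
force: [-1.0, 0.5, -2.8]
grip_width: 0.0259
```

View pics/s14.png

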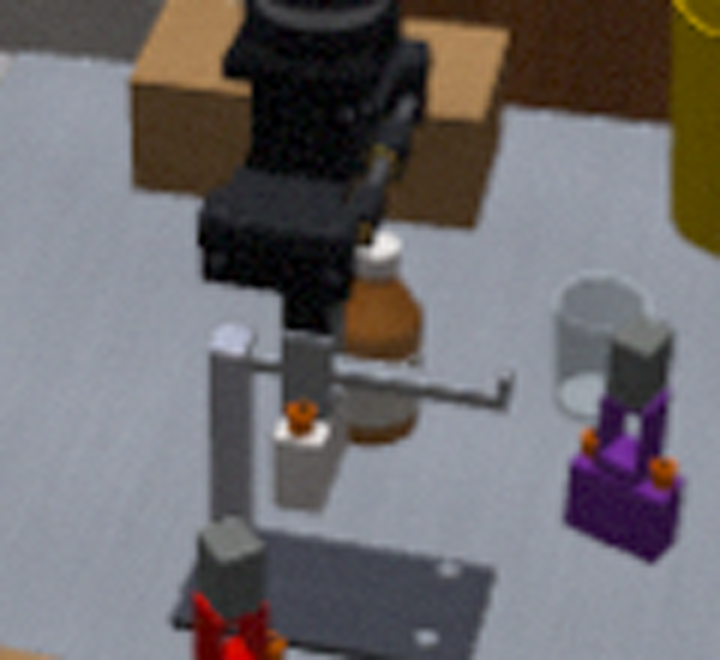

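Run:
```python
from h import *
t=cv2.imread("pics/top0.png");s=cv2.imread("pics/side0.png")
im=cv2.resize(t[210:285,290:370],None,fx=5,fy=5,interpolation=2)
im2=cv2.resize(s[205:265,315:395],None,fx=5,fy=5,interpolation=2)
im2=cv2.copyMakeBorder(im2,0,75,0,0,cv2.BORDER_CONSTANT)
cv2.imwrite("pics/tray.png",np.hstack([im,im2]))
```

```text
(no output)
```

View pics/tray.png

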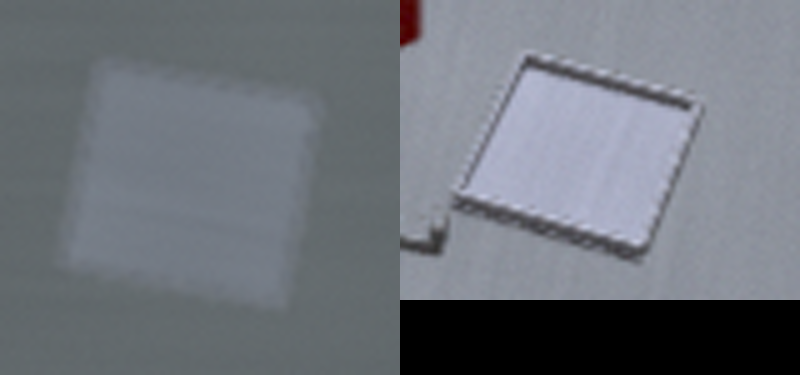

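```bash
python3 -m handwheel '[[0.015,-0.006,0,0,0],[0.015,-0.018,0,0,0],[0.015,-0.032,0,0,0],[0.015,-0.047,0,0,0],[0.015,-0.062,0,0,0],[0.015,-0.077,0,0,0],[0.015,-0.092,0,0,0],[0.015,-0.107,0,0,0],[0.015,-0.122,0,0,0],[0.015,-0.136,0,0,0],[0.015,-0.146,0,0,0],[0.015,-0.151,0,0,0],[0.015,-0.151,0,0,0]]'
```

```text
time_s: 31.25
tool_pos: [0.4633, -0.1857, 0.201]
tool_rot: [179.9, 0.0, -2.5]
force: [0.6, 0.1, -3.1]
grip_width: 0.0255
```

Run:
```python
from h import *
np.set_printoptions(precision=4,suppress=True)
a=onz("top",[(290+x/5-.4,210+y/5-.4) for x,y in[(95,57),(325,97),(288,310),(63,268)]],.016)
b=onz("side",[(315+x/5-.4,205+y/5-.4) for x,y in[(128,52),(302,100),(245,252),(53,197)]],.016)
print(a,a.mean(0));print(b,b.mean(0))
for q in(a,b):
  for i in range(4):
    d=q[(i+1)%4]-q[i];print(np.linalg.norm(d),np.degrees(np.arctan2(d[1],d[0])))
m=(a.mean(0)+b.mean(0))/2
d=m[:2]-[.4633,-.1857]
e=np.radians(-2.5);print(m,d@[np.cos(e),np.sin(e)],d@[np.sin(e),-np.cos(e)])
```

```text
[[ 0.5508  0.0586  0.016 ]
 [ 0.5318 -0.0699  0.016 ]
 [ 0.4145 -0.0515  0.016 ]
 [ 0.434   0.0727  0.016 ]] [0.4828 0.0025 0.016 ]
[[ 0.5284 -0.0645  0.016 ]
 [ 0.4153 -0.0459  0.016 ]
 [ 0.4338  0.0837  0.016 ]
 [ 0.5513  0.0657  0.016 ]] [0.4822 0.0098 0.016 ]
0.12985997646009242 -98.4341353196537
0.11875179922366129 171.12360392644902
0.12573012558464103 81.06874261334956
0.117701385991386 -6.867472256835751
0.11460300953023497 170.6528227977957
0.13089861478912604 81.90755704069574
0.11888557932488002 -8.7405848574293
0.1321333687370006 -99.9584014652587
[0.4825 0.0061 0.016 ] 0.01080143835063688 -0.19246883975855408
```

```bash
python3 -m handwheel '[[0.015,0,-0.008,0,0],[0.015,0.002,-0.025,0,0.02],[0.015,0.004,-0.05,0,0.05],[0.015,0.006,-0.08,0,0.08],[0.015,0.008,-0.11,0,0.1],[0.015,0.0105,-0.14,0,0.1],[0.015,0.0105,-0.165,0,0.1],[0.015,0.0105,-0.183,0,0.1],[0.015,0.0105,-0.1915,0.002,0.1],[0.015,0.0105,-0.1915,0.01,0.1],[0.015,0.0105,-0.1915,0.025,0.1],[0.015,0.0105,-0.1915,0.04,0.1],[0.015,0.0105,-0.1915,0.055,0.1],[0.015,0.0105,-0.1915,0.066,0.1],[0.015,0.0105,-0.1915,0.072,0.1],[0.015,0.0105,-0.1915,0.075,0.1],[0.015,0.0105,-0.1915,0.075,0.1]]'
python3 - <<'E'
from h import *
crop(read_camera("side"),170,290,110,120,6,"pics/s15.png")
E
```

```text
time_s: 32.95
tool_pos: [0.4825, 0.0054, 0.1257]
tool_rot: [-180.0, 0.0, -8.2]
force: [-0.5, -0.6, -2.5]
grip_width: 0.0258
```

View pics/s15.png

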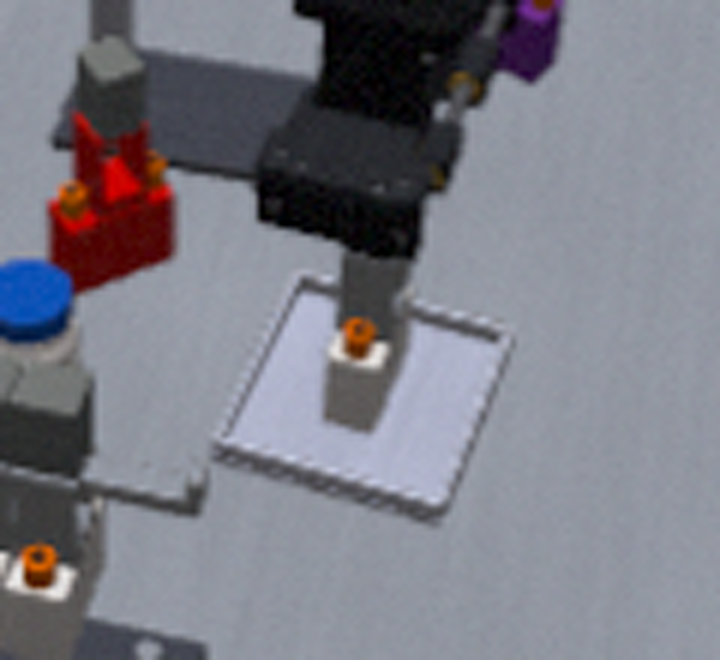

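```bash
python3 -m handwheel '[[0.015,0,0,0.003,0],[0.015,0,0,0.006,0],[0.015,0,0,0.0085,0],[0.015,0,0,0.0095,0],[0.015,0,0,0.0095,0]]'; python3 -m handwheel '[[0.015,0,0,0.0005,0],[0.015,0,0,0.001,0],[0.015,0,0,0.001,0]]';python3 -m handwheel '[[0.015,0,0,0.0005,0],[0.015,0,0,0.001,0],[0.015,0,0,0.001,0]]'
```

```text
time_s: 33.5
tool_pos: [0.4824, 0.0054, 0.1163]
tool_rot: [180.0, 0.0, -8.2]
force: [-0.4, -0.3, -3.2]
grip_width: 0.026
time_s: 33.8
tool_pos: [0.4825, 0.0053, 0.1154]
tool_rot: [180.0, 0.0, -8.2]
force: [0.1, -0.3, -3.2]
grip_width: 0.0259
time_s: 34.1
tool_pos: [0.4829, 0.0055, 0.1153]
tool_rot: [180.0, -0.0, -8.2]
force: [-2.3, 0.7, 4.5]
grip_width: 0.0257
```

Contact is at the floor. I'll ease off, open and withdraw.

```bash
python3 -m handwheel '[[0.015,0,0,-0.0005,0],[0.03,0,0,-0.0005,0],[0.04,0,0,-0.0005,0],[0.05,0,0,-0.0005,0],[0.06,0,0,-0.0005,0],[0.06,0,0,-0.0005,0],[0.06,0,0,-0.015,0],[0.06,0,0,-0.04,0],[0.06,0,0,-0.08,0],[0.06,0,0,-0.12,0],[0.06,-0.02,0.03,-0.13,0],[0.06,-0.03,0.07,-0.13,0],[0.06,-0.03,0.11,-0.13,0],[0.06,-0.03,0.15,-0.13,0],[0.06,-0.03,0.19,-0.13,0],[0.06,-0.03,0.22,-0.13,0],[0.06,-0.03,0.24,-0.13,0],[0.06,-0.03,0.24,-0.13,0],[0.06,-0.03,0.24,-0.13,0]]'
python3 - <<'E'
from h import *
s=read_camera("side");t=read_camera("top")
crop(s,170,240,120,150,5,"pics/s16.png")
cv2.imwrite("pics/s16f.png",s)
crop(t,140,160,130,260,3,"pics/t16.png")
print(get_obs()["tool_pos"],get_obs()["force"])
E
```

```text
time_s: 36.0
tool_pos: [0.4191, -0.2267, 0.2448]
tool_rot: [-179.9, -0.0, -8.2]
force: [0.3, 0.4, -0.5]
grip_width: 0.0599
[ 0.41935383 -0.22601764  0.24481062] [ 1.37409733  0.97185887 -0.68795666]
```

View pics/s16.png

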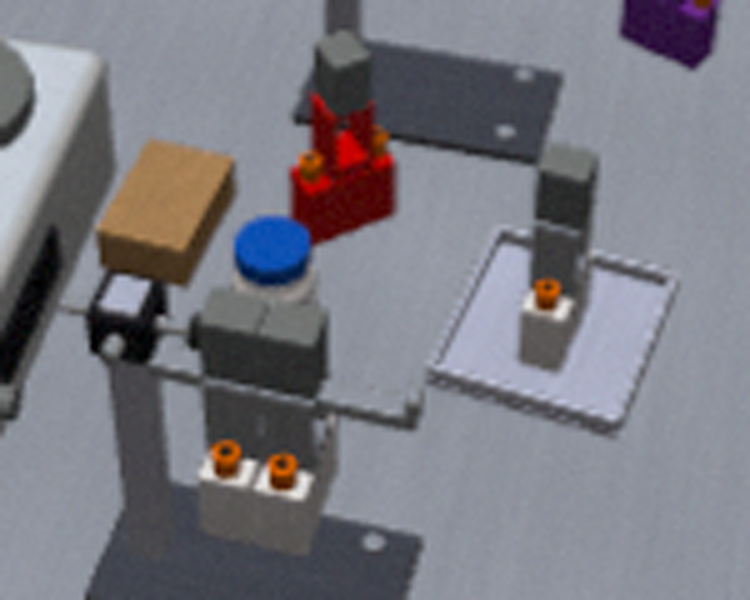

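View pics/t16.png

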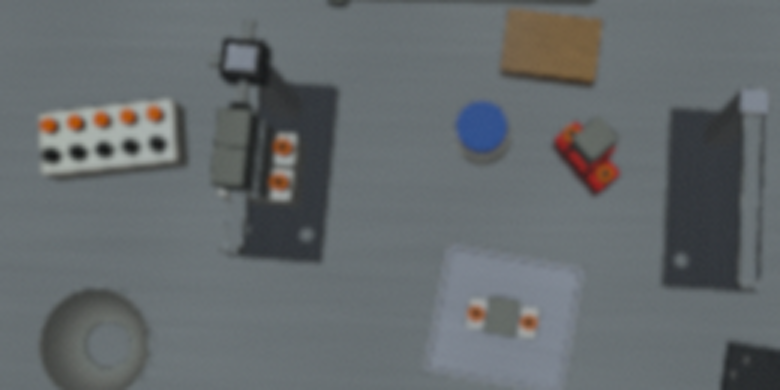

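View pics/s16f.png

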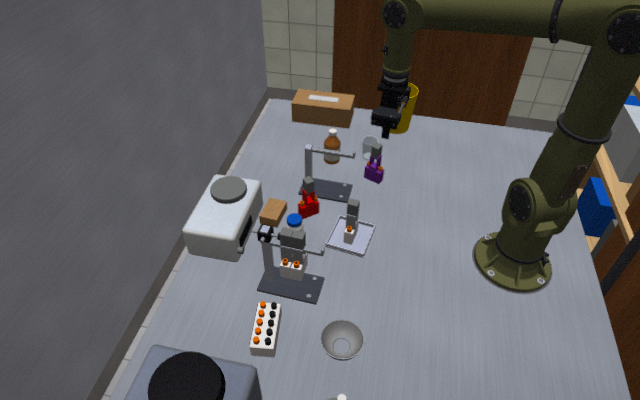

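Side view: the rear carrier stands upright in the tray around px (350,222). The other two hang closed up on the spare bar around px (293,250). The bystanders are where they were and the gripper is clear.

```bash
python3 -c "
from cell import *
print(sign_off())"
```

```text
the job is handed in; nothing more can be done
None
```

The job is done and handed in at about 36 s of the 72 s allowed; `sign_off()` gave no verdict.

- **Front carrier:** I moved it to the spare bar and held it against the stop pad at about 6–6.8 N for 0.5 s. I then backed off, seated it and let go.
- **Middle carrier:** It went on behind the lip in the same way and was held against the front carrier at about 5.5–5.8 N for more than 0.5 s. I released it with almost no load left.
- **Rear carrier:** It is near the tray's centre, let go and upright. The wrist read about 4.5 N when it touched the floor.

**Last checks:** The side and top pictures show the two carriers hanging together behind the lip with no visible gap. The rear carrier is upright inside the tray walls. The bystanders and the red and purple look-alikes look unmoved, and the open gripper is clear of everything.

**Limits of the checks:**
- **Press forces:** They are wrist readings, with about 1 N of noise, not direct contact measurements. During both pushes the vertical reading also shifted by about 2 N.
- **Camera disagreement:** The two cameras disagreed by up to about 7 mm in y, so I used the mean or corrected for it. That was well within the room available in the tray, and no carrier caught on the bar.

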